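Lift the loaded tool tray out of the carver's chest and hold it level

ROBOT

A 7-joint arm with a two-finger parallel gripper is mounted at the origin on the work surface. World frame = base frame: x ahead of the robot, y to its left, z up, the work surface at z = 0. Lengths are in m, angles in rad, forces in N, time in s.
With the tool pointing down it reaches from about 0.425 to 1.025 m from the base axis. Payload 3.6 kg.
Tool frame: the origin (TCP) lies at the very end of the fingers, on their centre line; the grasp point (between the pads) lies 19 mm behind it (arm.grip_depth is the distance from the TCP to the grasp point, in m); y points along the fingers, x is the direction in which the jaws open and shut, and the axes are right-handed (so a half turn about y gives the same grasp; the last joint's range is limited). The gripper opens to 85 mm and grips with 20 to 120 N. Pads are 22 mm wide; open, the fingers measure 114 mm over their backs; the gripper's body (76 mm by 85 mm) begins 54 mm behind the grasp point. The pads swing forward as they close: fully open they stand 13 mm farther back than shut.
Start: joints at [-1.371, 0.591, 0.048, 1.609, -0.033, 0.943, -0.034], TCP at [0.21, 0.694, 0.197] pointing down, gripper open.
Joint ranges: [-2.69, 2.69], [-0.47, 2.24], [-1.27, 1.36], [0.19, 2.51], [-1.53, 4.68], [0.08, 2.07], [-3.09, 3.09]. Speed limits (rad/s): [2.57, 2.57, 3.14, 3.14, 3.14, 3.14, 3.14].

INTERFACE

Orientations are given as a unit quaternion [x, y, z, w].
In Python, from bench import arm, hand, planner, get_state, viewer, job gives the robot as it stands. Calls block until the motion is done:
- arm.goto(position, orientation): joint-space move of the TCP to a pose.
- arm.move_straight(position, attitude=None, feed=0.15, until_force=None): straight line of the TCP; attitude=None keeps the orientation; feed is the mean speed in m/s. With until_force (N) it stops when the force on the tool has changed by that much, and returns True; else False.
- arm.move_j(angles): joint-space move.
- hand.grip(opening): opening from 0.0 (shut) to 1.0 (fully open); the grip force is fixed at half the most; returns when the fingers have stopped.
- arm.hold(seconds).
- planner.solve_ik(position, orientation): joint angles nearest the present ones, or None.
- get_state(): the state.
- viewer.camera(name): name is "scene" or "top" or "wrist"; returns a dict with "image" (480x640x3 uint8, red, green, blue), "depth" (480x640 float32, m along the optical axis (not along the pixel's ray), 0 where there is no reading), "camera_matrix" (3x3 intrinsics, pixels), "origin" and "orientation" of the camera in the world; the wrist camera has in their place "T_tool_cam" (4x4, takes a point from camera to tool coordinates, whose origin is the TCP and whose axes are the tool frame's). Camera axes: x right, y down, z forward; pixel columns grow to the right and rows downward; lengths in m; the calibration is good to about 2 mm. The wrist camera is an equidistant fisheye: a pixel r from the principal point sees the ray r / f radians off the axis. A picture is of the moment at which its call begins: read the wrist's pose just before it.
A pose or a line that the arm cannot do raises arm.Unreachable and nothing moves.
- job.finish_job(): hands the job in, once; it reports no verdict.
Trained networks look in a picture, given as the dict that the camera call returned (one of the last four; its "shot" number tells which), for a name from the list of things; names that differ only in an ending like _2 or _b are one class to them, and where a whole thing is asked for, a point or a joint stands for the part that bears it (a point fixed in the world has none). Each returns a list of dicts, best first, with "p" (0 to 1); they miss things now and then, are a little off and sometimes report something else, mostly with a low value. They report only what shows in the picture. A call takes as long as a camera call. They do not tell look-alikes from the thing itself.
- viewer.masks_of(picture, target): "region" (480x640 bool, what is visible of it) and "rect" ([left, top, right, bottom] in pixels, round what is visible of it).
- viewer.landmark_of(picture, target): "xy" ([column, row] in pixels: a listed point, or the origin of a listed thing).
The state is a dict: "t": time; "joint_positions": joint angles; "qvel": joint speeds; "joint_torque": joint torques, N m; "tool_pos": TCP position; "tcp_rot": TCP orientation; "contact_force": force on the tool from outside, world axes, zero at the start; "torque": the same for the moment, N m; "gripper_width": opening from 0.0 (shut) to 1.0 (fully open).
Only numpy, scipy, OpenCV 4.12 (cv2) and the standard library are available. Lean on these libraries where they do the work, as an engineer would, in place of code of your own. Each camera call takes 0.05 s, during which the arm holds its last target. There are 200 camera calls.

TASK

Take the tool tray by its sliding swivel handle, lift it with everything in it straight up out of the chest, and hold it still and level right above the chest, its underside about 6 cm over the chest's rim, for at least three seconds; the program finishes while still holding it there. The two tins look alike but one is much heavier, so feel for the balance point and slide the handle along its rail until the tray hangs level; never let it tip over or spill, and leave the other things on the bench where they are.

Things in the scene. Friction and masses are not known exactly. Their poses are not given: they have to be found in the camera images.
- chest: Fixed open dark wooden chest, outside 340 (x) x 200 (y) x 85 mm high, walls 12 mm, bolted down. Ledges inside its short ends, tops 40 mm above the bench, carry the tray, which has 8 mm of play all round. Origin: centre of the underside, on the bench; x along the long side, within 25 degrees of world +y; z up.
- tray: Light wooden lift-out tray, outside 300 (x) x 160 (y) mm, walls 45 mm high, 0.55 to 0.8 kg with its load. Dividers along x, 36 mm high, make three lanes. A fixed rail 16 mm wide runs along x over its middle, top 85 mm above the underside. Starts on the chest's ledges, underside 40 mm above the bench. Balances 5 to 40 mm from the middle. Origin: centre of the underside; x along the rail, z up.
- handle (a point): Middle of the top of the carrying handle, a wooden block 36 (x) x 22 (y) x 40 mm high, upright on a steel saddle that slides along the rail; gripped across its y. Top 144 mm above the tray's underside at the start. The block swivels freely about a pin along y, 44 mm below this point, so the lifted tray hangs from the pin and its heavier side sinks. Axes as the tray's.
- carriage (a joint): Where the handle's saddle stands on the rail: metres from the tray's middle along the tray's x, from -0.11 to +0.11. It slides when pushed along with about 1.5 N and stays where it is left.
- tin_a: A closed plain steel tin 72 x 46 x 36 mm (long side along its x), lying loose in the tray's middle lane under the rail, near one end, centre 75 to 105 mm from the middle. The two tins look the same but hold different things: one weighs 50 to 100 g, the other 200 to 310 g, and the heavier may lie at either end. Origin: centre of its underside; z up.
- tin_b: A closed plain steel tin 72 x 46 x 36 mm (long side along its x), lying loose in the tray's middle lane under the rail, near one end, centre 75 to 105 mm from the middle. The two tins look the same but hold different things: one weighs 50 to 100 g, the other 200 to 310 g, and the heavier may lie at either end. Origin: centre of its underside; z up.
- gouge_a: A carving gouge, 18 mm square wooden handle 115 mm long and a steel shank and blade 97 mm long, about 40 g, lying loose in an outer lane of the tray. Origin: under the front end of the handle, on the underside; x points to the blade's tip, z up.
- gouge_b: A carving gouge, 18 mm square wooden handle 115 mm long and a steel shank and blade 97 mm long, about 40 g, lying loose in an outer lane of the tray. Origin: under the front end of the handle, on the underside; x points to the blade's tip, z up.
- mallet: Bystander: wooden mallet lying beside the chest's far side, head 70 x 110 x 60 mm, handle 150 mm long towards its -x. Origin: under the head's centre.
- whetstone: Bystander: grey sharpening stone 180 (x) x 60 x 25 mm, lying on the bench past the chest's right-hand end. Origin: centre of its underside.
- glue: Bystander: glue bottle, 56 mm across, 140 mm tall, standing past the chest's left-hand end. Origin: centre of its underside.
- offcut: Bystander: wood offcut 110 x 70 x 40 mm, further right than the stone. Origin: centre of its underside.
- chisel: Bystander: a lone gouge like those in the tray, dark handle, lying on the bench past the chest's left-hand end. Origin: under the front end of its handle; x to the blade's tip.
There are look-alikes about, which are no part of the job. What is shaped like the gouge_b but pink is not meant. Leave any black look-alike of the tin_b alone.

How it is judged:
By the outcome, as a careful person would: the job done as asked, in the order asked, and still so for the second after the job is handed in, while the arm keeps its last pose, push and grip.
It also fails if it takes over 72 s, if anything falls off the work surface, if the arm or the gripper's body presses on something with over 40 N, if the wrist force passes 120 N, or if a joint passes its speed limit or range.

## Working session

There is one attempt and no reset: what is moved stays moved. The work goes in short steps, each a Python script; the robot and the scene stay as the last script left them, time stands still between calls to the robot, and variables do not carry over. Pictures are saved under pics/ and viewed, about 8 in all and at most 12, crops included, and the job is handed in when it is done.

```bash
mkdir -p pics; ls
cat > h.py <<'E'
import numpy as np, cv2
from scipy.spatial.transform import Rotation as R
from bench import arm, hand, planner, get_state, viewer, job
def cloud(c):
    d=c["depth"];K=np.array(c["camera_matrix"])
    v,u=np.mgrid[0:480,0:640]
    P=np.stack([(u-K[0,2])/K[0,0]*d,(v-K[1,2])/K[1,1]*d,d],-1)
    W=P@R.from_quat(c["orientation"]).as_matrix().T+np.array(c["origin"])
    W[d==0]=np.nan
    return W
def save(c,n): cv2.imwrite("pics/"+n,c["image"][...,::-1])
E
python3 - <<'E'
from h import *
for n in("scene","top"):
    c=viewer.camera(n);save(c,n+"1.png");W=cloud(c)
    np.savez(n+".npz",W=W,img=c["image"])
    print(n,c["origin"],c["orientation"],np.array(c["camera_matrix"]).ravel())
    for t in("handle","tray","chest","tin_a","carriage"):
        for m in viewer.masks_of(c,t)[:2]:
            p=W[m["region"]];print(t,round(m["p"],2),m["rect"],np.nanmedian(p,0).round(3),np.nanmax(p,0).round(3))
    for t in("handle","tray"):
        print([ (l["p"],l["xy"]) for l in viewer.landmark_of(c,t)[:2]])
print(get_state())
E
```

```text
pics
scene [1.23675366 0.43092307 0.85269832] [ 0.44470059  0.79347696 -0.36202926 -0.2038885 ] [486.14362737   0.         325.19483265   0.         486.14362737
 244.22030732   0.           0.           1.        ]
handle 0.8 [320.0, 222.2, 334.4, 241.7] [0.525 0.    0.173] [0.533 0.016 0.187]
tray 0.96 [237.2, 223.0, 377.4, 298.3] [ 0.533 -0.033  0.079] [0.643 0.119 0.187]
chest 0.74 [222.2, 216.3, 388.9, 326.0] [0.609 0.004 0.064] [0.661 0.137 0.174]
tin_a 0.93 [329.7, 257.3, 363.8, 277.5] [0.515 0.049 0.082] [0.534 0.087 0.105]
tin_a 0.9 [157.7, 272.7, 192.5, 298.7] [ 0.733 -0.287  0.034] [ 0.766 -0.251  0.041]
carriage 0.93 [315.9, 217.3, 338.2, 254.7] [0.526 0.001 0.148] [0.537 0.021 0.187]
[]
[(0.73, [310.0, 266.0])]
top [ 0.27490453 -0.00554093  1.113427  ] [ 0.7072103  -0.70033113  0.06627828 -0.07069004] [445.20863951   0.         322.07254131   0.         445.20863951
 234.77841235   0.           0.           1.        ]
handle 0.73 [315.3, 202.0, 335.2, 217.9] [ 0.511 -0.002  0.183] [0.526 0.016 0.189]
tray 0.67 [279.7, 175.2, 415.5, 260.4] [ 0.518 -0.049  0.066] [0.629 0
[... 385 characters left out ...]
221.6])]
{'t': 0.8, 'joint_positions': array([-1.37051471,  0.59113869,  0.04838388,  1.60848536, -0.03332501,
        0.94268723, -0.0336896 ]), 'qvel': array([ 0.00041328,  0.00259053,  0.00070255,  0.0025737 , -0.00016737,
       -0.00047268, -0.00105651]), 'joint_torque': array([ 5.35059894e-05, -5.48574257e+01,  1.54612284e+00, -1.98519552e+01,
        9.31280258e-03,  1.43346413e-03,  5.43326706e-06]), 'tool_pos': array([0.20992715, 0.69396495, 0.19725179]), 'tcp_rot': array([-0.56776693, -0.42146846,  0.42142347,  0.56780922]), 'contact_force': array([ 1.16481863, -0.16895251, -0.23827877]), 'torque': array([-0.02290487, -0.0290517 , -0.04519372]), 'gripper_width': 1.0032607345510038}
```

View both.

View pics/scene1.png

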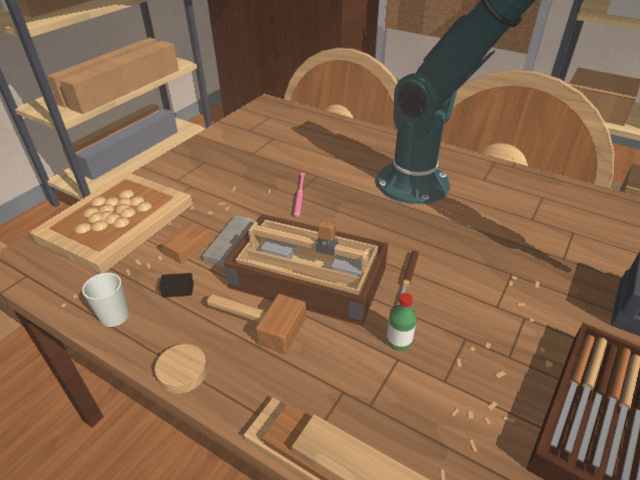

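View pics/top1.png

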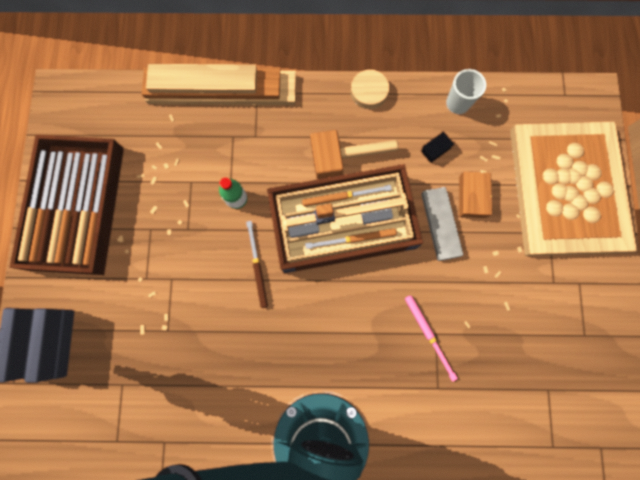

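Run:
```python
from h import *
for n in("top","scene"):
    W=np.load(n+".npz")["W"].reshape(-1,3)
    W=W[~np.isnan(W[:,0])]
    box=lambda z0,z1:W[(W[:,2]>z0)&(W[:,2]<z1)&(abs(W[:,0]-.52)<.2)&(abs(W[:,1]+.03)<.26)]
    for nm,z0,z1 in(("top",.178,.19),("rail",.116,.130),("rim",.081,.089)):
        p=box(z0,z1).astype(np.float32)
        if nm!="rim": p=p[np.hypot(*(p[:,:2]-[.51,-.03]).T)<.16]
        print(n,nm,len(p),np.median(p,0).round(4),cv2.minAreaRect(p[:,:2]))
```

```text
Traceback (most recent call last):
cv2.error: OpenCV(4.12.0) /io/opencv/modules/imgproc/src/convhull.cpp:143: error: (-215:Assertion failed) total >= 0 && (depth == CV_32F || depth == CV_32S) in function 'convexHull'
```

Scene: chest with tray at about (305,265), handle at (327,232), bottle and dark chisel at its right (left-hand end), mallet in front. Top: chest centred at (345,218), handle (325,210), tins at (304,228) and (377,216); a black block and a pink gouge are decoys outside the chest.

Run:
```python
from h import *
for n in("top","scene"):
    W=np.load(n+".npz")["W"].reshape(-1,3)
    W=W[~np.isnan(W[:,0])]
    box=lambda z0,z1:W[(W[:,2]>z0)&(W[:,2]<z1)&(abs(W[:,0]-.52)<.2)&(abs(W[:,1]+.03)<.26)]
    for nm,z0,z1 in(("top",.178,.19),("rail",.116,.130),("rim",.081,.089)):
        p=box(z0,z1).astype(np.float32)
        if nm!="rim": p=p[np.hypot(*(p[:,:2]-[.51,-.04]).T)<.16]
        else: p=p[np.hypot(*(p[:,:2]-[.51,-.04]).T)<.21]
        if len(p): print(n,nm,len(p),np.median(p,0).round(4),cv2.minAreaRect(np.ascontiguousarray(p[:,:2])))
        if len(p)and nm=="rail": print(cv2.fitLine(np.ascontiguousarray(p[:,:2]),cv2.DIST_HUBER,0,.01,.01).ravel())
```

```text
top top 169 [ 0.5141 -0.0044  0.1839] ((0.5148879289627075, -0.0035670623183250427), (0.02225671522319317, 0.03548167273402214), 11.404255867004395)
top rail 885 [ 0.5271 -0.0683  0.1251] ((0.524266242980957, -0.0502510666847229), (0.036118004471063614, 0.28838321566581726), 11.267054557800293)
[ 0.19899319 -0.98000085  0.5245537  -0.05608607]
top rim 3507 [ 0.5169 -0.0496  0.085 ] ((0.5260582566261292, -0.04996137320995331), (0.20130454003810883, 0.34014976024627686), 11.07536506652832)
scene top 120 [ 0.5199 -0.0024  0.1834] ((0.5175227522850037, -0.004101568832993507), (0.026015659794211388, 0.036657802760601044), 13.93103313446045)
scene rail 848 [ 0.5312 -0.0516  0.1242] ((0.5271818041801453, -0.049898579716682434), (0.03793342038989067, 0.28890669345855713), 11.13356876373291)
[ 0.19094199 -0.9816013   0.53555095 -0.07378051]
scene rim 3031 [ 0.5445 -0.0156  0.0842] ((0.52678382396698, -0.050275757908821106), (0.20655617117881775, 0.3415573239326477), 11.20178508758545)
```

```bash
cat >> h.py <<'E'
YAW=np.deg2rad(11.2)
C=np.array([.5265,-.050]); X=np.array([-np.sin(YAW),np.cos(YAW)]); Y=np.array([-X[1],X[0]])
def quat(s):
    x=np.r_[s*Y,0];y=np.array([0,0,-1.]);return R.from_matrix(np.c_[x,y,np.cross(x,y)]).as_quat()
def force(n=10):
    f=[]
    for _ in range(n): arm.hold(.05); f.append(np.r_[get_state()["contact_force"],get_state()["torque"]])
    return np.mean(f,0).round(3),np.std(f,0).round(3)[:3]
E
python3 - <<'E'
from h import *
p=np.array(get_state()["tool_pos"])
arm.move_straight(p+[0,0,.15])
h=C+X*.047
best=None
for s in(1,-1):
    q=planner.solve_ik([*h,.27],quat(s)); print(s,None if q is None else np.round(q,2))
    if q is not None:
        d=abs(np.array(q)-get_state()["joint_positions"]).max()
        if best is None or d<best[0]: best=(d,s)
print(best); s=best[1]; open("s.txt","w").write(str(s))
arm.goto([*h,.27],quat(s))
hand.grip(.6)
arm.hold(.3)
print(get_state()["tool_pos"],get_state()["t"],get_state()["gripper_width"],force())
c=viewer.camera("wrist");save(c,"w1.png")
E
```

```text
1 [-0.94  0.46  1.2   2.02 -0.52  1.   -2.43]
-1 [-0.67  0.3   0.75  2.02 -0.26  0.92  0.41]
(np.float64(0.7088131493582158), -1)
[ 0.51735091 -0.00392849  0.26999871] 5.3917 0.598223051820277 (array([-0.006, -0.12 , -0.151, -0.018,  0.009,  0.012]), array([0.508, 0.633, 0.548]))
```

View pics/w1.png

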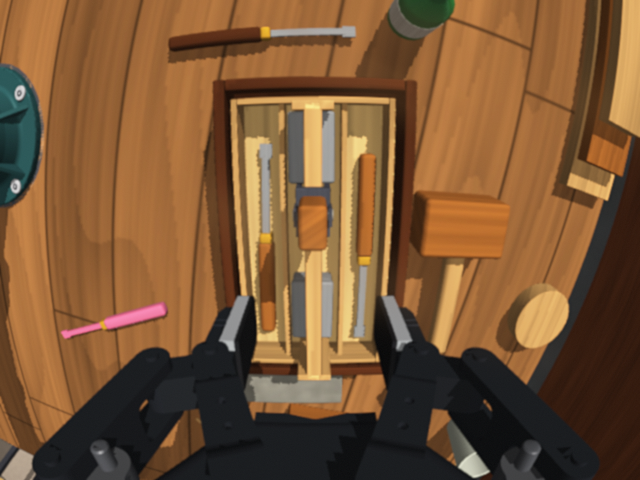

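The wrist view shows the handle at (313,220), centred between the pads (about 316), with nothing in the way. Descending.

Run:
```python
from h import *
h=C+X*.047
print(arm.move_straight([*h,.151],feed=.1,until_force=8))
hand.grip(0.0)
print(get_state()["gripper_width"],get_state()["tool_pos"],force(20))
arm.move_straight([*h,.159],feed=.03); a=force(30); print("lift c=.047",a)
c=viewer.camera("scene");save(c,"s2.png")
arm.move_straight([*h,.151],feed=.03); print(force(20))
arm.move_straight([*C,.151],feed=.05); print("slid",force(20))
arm.move_straight([*C,.161],feed=.03); print("lift c=0",force(30))
c=viewer.camera("top");save(c,"t2.png");np.savez("t2.npz",W=cloud(c))
c=viewer.camera("scene");save(c,"s3.png");np.savez("s3.npz",W=cloud(c))
print(get_state()["tool_pos"],get_state()["t"])
```

```text
False
-0.0041045513174685876 [ 0.51736156 -0.00388948  0.15104288] (array([ 0.011, -0.029,  0.065,  0.003, -0.   , -0.006]), array([0.487, 0.705, 0.477]))
lift c=.047 (array([-0.032, -0.016, -0.069, -0.008,  0.011, -0.001]), array([0.427, 0.484, 0.492]))
(array([-0.02 , -0.031, -0.199, -0.   , -0.013, -0.006]), array([0.549, 0.401, 0.441]))
slid (array([ 0.018, -0.122, -0.143, -0.01 , -0.006, -0.007]), array([0.404, 0.422, 0.418]))
lift c=0 (array([ 0.12 , -0.048,  0.069, -0.001,  0.006,  0.005]), array([0.347, 0.477, 0.523]))
[ 0.5264949  -0.05000061  0.16100296] 16.375
```

View pics/s3.png

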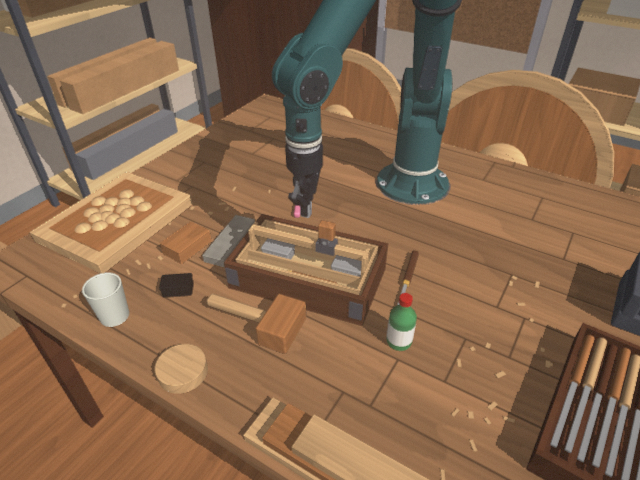

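The fingers shut on nothing (scene picture: fingertips at about (303,213), the handle untouched at (327,232)). So the pose I measured and the tool's pose disagree. I'll check the cloud, the projection and the wrist calibration.

Run:
```python
from h import *
W=np.load("s3.npz")["W"];Wt=np.load("t2.npz")["W"]
c=viewer.camera("scene");K=np.array(c["camera_matrix"]);Rm=R.from_quat(c["orientation"]).as_matrix()
s=get_state();print(s["tool_pos"],s["tcp_rot"],s["joint_positions"],R.from_quat(s["tcp_rot"]).as_matrix().round(3))
pr=lambda p:(lambda q:(K@(q/q[2]))[:2].round(1))(Rm.T@(np.array(p)-c["origin"]))
print("tcp proj",pr(s["tool_pos"]),"base",pr([0,0,0]),"handle",pr([.516,-.004,.184]))
print("fingertip cloud",[W[r,cc].round(3) for r,cc in((205,297),(212,297),(213,307),(205,307))])
print("bench",W[400,300].round(3),W[330,520].round(3),Wt[340,200].round(3))
w=viewer.camera("wrist");print(np.array(w["T_tool_cam"]).round(4),np.array(w["camera_matrix"]));save(w,"w2.png");np.savez("w2.npz",d=w["depth"])
ct=viewer.camera("top");save(ct,"t3.png")
```

```text
[ 0.52653957 -0.05000873  0.16102358] [ 0.70373495  0.06903562 -0.06896969 -0.70372891] [-0.45494662  0.46330837  0.62876879  2.10062278 -0.41964203  0.70123804
  0.6458015 ] [[ 0.981  0.    -0.194]
 [ 0.194  0.     0.981]
 [ 0.    -1.    -0.   ]]
tcp proj [307.  227.3] base [413.  182.7] handle [326.8 223.5]
fingertip cloud [array([ 0.56 , -0.051,  0.244]), array([ 0.339, -0.21 ,  0.02 ]), array([ 0.538, -0.041,  0.213]), array([ 0.535, -0.042,  0.232])]
bench [ 0.818  0.119 -0.002] [ 0.417  0.441 -0.001] [0.265 0.058 0.881]
[[ 1.000e+00  6.000e-04 -1.100e-03 -8.000e-04]
 [ 1.200e-03 -3.108e-01  9.505e-01 -1.760e-01]
 [ 3.000e-04 -9.505e-01 -3.108e-01  8.000e-02]
 [ 0.000e+00  0.000e+00  0.000e+00  1.000e+00]] [[371.64829954   0.         315.1540525 ]
 [  0.         371.64829954 238.8223084 ]
 [  0.           0.           1.        ]]
```

View pics/t3.png

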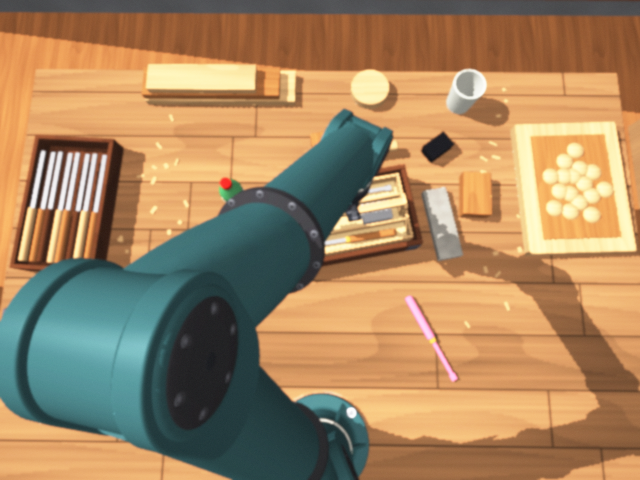

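Per the scene cloud the closed fingertips sit at z≈0.20–0.21, though the reported TCP is at 0.161. The top view is blocked by the arm. I'll measure fingertips and handle in tool coordinates with the wrist camera.

```bash
cat >> h.py <<'E'
def wcloud(w,toworld=None):
    K=np.array(w["camera_matrix"]);d=w["depth"];T=np.array(w["T_tool_cam"])
    v,u=np.mgrid[0:480,0:640];x=(u-K[0,2])/K[0,0];y=(v-K[1,2])/K[1,1];th=np.hypot(x,y)
    k=np.where(th>1e-9,np.tan(np.minimum(th,1.5))/np.maximum(th,1e-9),1)
    P=np.stack([x*k*d,y*k*d,d],-1);P[(d==0)|(th>1.4)]=np.nan
    return P@T[:3,:3].T+T[:3,3]
E
python3 - <<'E'
from h import *
s=get_state();w=viewer.camera("wrist");P=wcloud(w)
Rt=R.from_quat(s["tcp_rot"]).as_matrix();Wd=P@Rt.T+s["tool_pos"]
np.savez("w2.npz",P=P,W=Wd)
img=w["image"].copy()
# overlay: points near tool axis region
near=(abs(P[...,0])<.03)&(abs(P[...,2])<.025)&(P[...,1]<.03)
print("finger pts",near.sum(),np.nanpercentile(P[near],[50,95,99,100],axis=0).round(3))
for t in("handle","chest","tin_a","mallet","glue"):
    for m in viewer.masks_of(w,t)[:2]:
        q=Wd[m["region"]];print(t,round(m["p"],2),m["rect"],np.nanmedian(q,0).round(3),"p97",np.nanpercentile(q,97,axis=0).round(3))
c=viewer.camera("scene");W=cloud(c)
g=(abs(W[...,0]-.53)<.05)&(abs(W[...,1]+.045)<.05)&(W[...,2]>.135)&(np.mgrid[0:480,0:640][1]<318)
z=W[g];print("scene low finger z",np.percentile(z[:,2],[0,1,3,10]).round(3),z[np.argsort(z[:,2])[:4]].round(3))
b=cv2.resize(img[200:480,150:490],(680,560));cv2.imwrite("pics/w3.png",b[...,::-1])
E
```

```text
finger pts 31204 [[-0.    -0.109  0.012]
 [ 0.026 -0.058  0.02 ]
 [ 0.029 -0.043  0.02 ]
 [ 0.03  -0.037  0.022]]
handle 0.83 [283.0, 148.7, 341.7, 233.6] [ 0.514 -0.001  0.183] p97 [0.525 0.015 0.184]
chest 0.81 [168.3, 0.0, 455.3, 404.4] [0.517 0.028 0.083] p97 [0.63  0.124 0.085]
tin_a 0.86 [281.3, 272.1, 340.8, 305.8] [ 0.519 -0.096  0.08 ] p97 [ 0.552 -0.089  0.082]
tin_a 0.56 [273.8, 41.7, 343.1, 147.8] [0.494 0.049 0.081] p97 [0.526 0.081 0.083]
mallet 0.84 [449.8, 162.0, 570.5, 377.3] [ 0.697 -0.017  0.058] p97 [0.741 0.028 0.06 ]
mallet 0.75 [195.4, 10.6, 429.6, 416.8] [0.512 0.001 0.065] p97 [0.606 0.099 0.183]
scene low finger z [0.135 0.213 0.246 0.299] [[ 0.529 -0.022  0.135]
 [ 0.532 -0.02   0.135]
 [ 0.527 -0.023  0.135]
 [ 0.533 -0.056  0.195]]
```

View pics/w3.png

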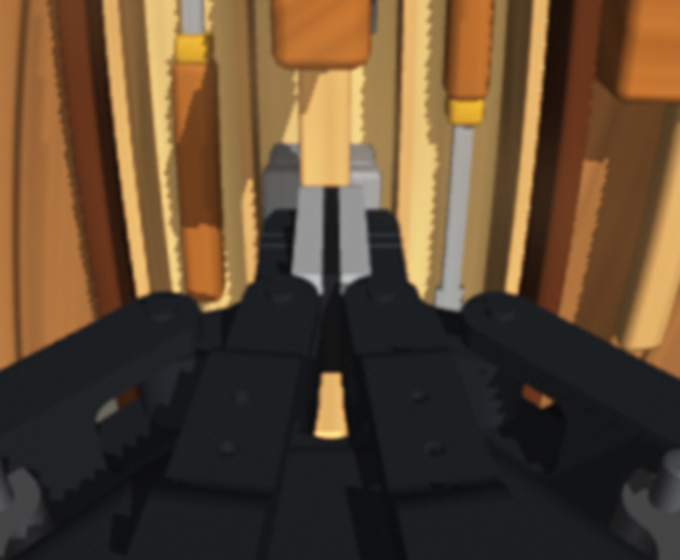

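Wrist and scene depth agree: the real fingertips end about 37 mm short of the reported TCP along the tool axis. The handle pose is confirmed at (0.515,-0.003,0.184). I'll correct for this and descend with a force guard.

```bash
cat >> h.py <<'E'
OFF=.037   # real fingertips end this far short of the reported TCP
def tip(c,z,**k):  # fingertip height z, at carriage c
    return arm.move_straight([*(C+X*c),z-OFF],**k)
E
python3 - <<'E'
from h import *
tip(0,.225); hand.grip(.6); tip(.047,.225); f0=force(20)
print(tip(.047,.154,feed=.06,until_force=8), get_state()["tool_pos"])
hand.grip(0.0); print("w",get_state()["gripper_width"],"f0",f0)
print("gripped",force(30)[0])
s=get_state();w=viewer.camera("wrist");save(w,"w4.png")
c=viewer.camera("scene");save(c,"s4.png");print(s["t"])
a=cv2.resize(c["image"][150:350,180:420],(480,400));b=cv2.resize(w["image"][100:420,180:460],(350,400))
cv2.imwrite("pics/m4.png",np.hstack([a,b])[...,::-1])
E
```

```text
False [ 0.51778259 -0.00390288  0.11737161]
w 0.2462492881912457 f0 (array([-0.123, -0.009, -0.068, -0.006, -0.   , -0.008]), array([0.341, 0.643, 0.474]))
gripped [-3.184 -0.013  5.776  0.009  0.681  0.02 ]
22.4167
```

View pics/m4.png

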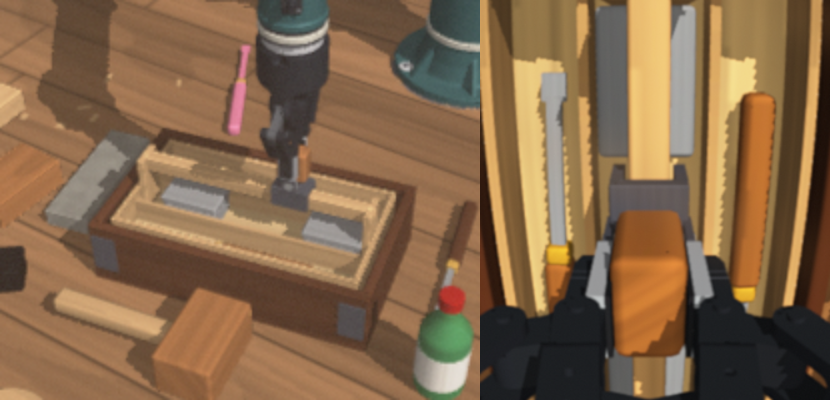

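Gripped: width 0.246 is about 21 mm, and the picture shows the block between both pads. Now the balance feel.

```bash
cat >> h.py <<'E'
def tilt(n="scene",tag=None):
    """rail slope along tray x from depth, deg (+ = +x end up), and rail height at the middle"""
    c=viewer.camera(n);W=cloud(c)
    if tag: save(c,tag)
    p=W.reshape(-1,3);p=p[~np.isnan(p[:,0])]
    d=p[:,:2]-C;u=d@X;v=d@Y
    return c,p,u,v
E
python3 - <<'E'
from h import *
Z=.154
tip(.047,Z+.010,feed=.03); f1=force(40)[0]; print("lift .047",f1)
tip(.047,Z+.001,feed=.03); print("down",force(20)[0])
tip(0,Z+.001,feed=.05); print("slid",force(20)[0])
tip(0,Z+.010,feed=.03); f0=force(40)[0]; print("lift 0",f0)
c,p,u,v=tilt("scene","s5.png")
for lo,hi in((-.15,-.12),(-.11,-.08),(-.08,-.05),(.05,.08),(.08,.11),(.12,.15)):
    m=(u>lo)&(u<hi)&(abs(v)<.009)&(p[:,2]>.11)&(p[:,2]<.16); print(lo,m.sum(),np.median(p[m,2]).round(4) if m.any() else None)
print(get_state()["t"],get_state()["gripper_width"])
E
```

```text
lift .047 [-0.188  0.222 -5.776  0.087  0.035 -0.011]
down [ 0.036 -0.089 -5.844 -0.025 -0.071  0.027]
slid [-2.280e-01 -5.560e-01 -5.763e+00 -9.600e-02  6.000e-03  5.000e-03]
lift 0 [ 0.169  1.314 -6.22   0.325 -0.022 -0.039]
-0.15 88 0.1349
-0.11 91 0.135
-0.08 89 0.1344
0.05 105 0.1317
0.08 106 0.1313
0.12 64 0.1314
31.0417 0.2502086400649066
```

```bash
cat >> h.py <<'E'
def measure(tag):
    c,p,u,v=tilt("scene",tag)
    z0=get_state()["tool_pos"][2]+OFF-.154+.125
    m=(abs(u)<.17)&(abs(v)<.011)&(abs(p[:,2]-z0)<.02)&(abs(u-(get_state()["tool_pos"][:2]-C)@X)>.03)
    k=np.polyfit(u[m],p[m,2],1)
    for _ in range(3):
        r=abs(p[m,2]-np.polyval(k,u[m]))<.004; k=np.polyfit(u[m][r],p[m,2][r],1)
    ends=np.percentile(u[m][r],[.5,99.5])
    print("tilt deg %.2f mid z %.4f rail ends"%(np.degrees(np.arctan(k[0])),k[1]),ends.round(4),"mid %.4f"%ends.mean(),"tool u %.4f"%((get_state()["tool_pos"][:2]-C)@X),"t",get_state()["t"])
E
python3 - <<'E'
from h import *
tip(0,.154+.020,feed=.03); measure("s6.png"); print(force(20)[0])
E
```

```text
tilt deg -0.92 mid z 0.1436 rail ends [-0.1483  0.1372] mid -0.0055 tool u 0.0000 t 31.575
[-0.105  1.409 -6.42   0.3   -0.022 -0.03 ]
```

Fully lifted weight is about 6.4 N. The tray was dragged about 5 mm to the −x wall, which pushes back with 1.3 N. That reaction and the earlier one-end lift (5.8 N at c=0.047) both give a balance point near +28 mm. I'll set it down, slide there and check.

Run:
```python
from h import *
Z=.154
tip(0,Z+.003,feed=.05);tip(0,Z,feed=.02); print("down",force(10)[0])
tip(.0225,Z,feed=.04); print("slid",force(10)[0])
tip(.0225,Z+.012,feed=.03); arm.hold(.3); measure("s7.png"); print(force(20)[0])
```

```text
down [ 0.124 -1.414 -0.778 -0.354 -0.004  0.034]
slid [-8.010e-01  1.457e+00  5.697e+00  3.180e-01  1.440e-01  4.000e-03]
tilt deg 0.02 mid z 0.1341 rail ends [-0.146  0.14 ] mid -0.0030 tool u 0.0225 t 35.975
[ 7.100e-02 -5.700e-02 -6.543e+00 -2.000e-03 -4.000e-03  9.000e-03]
```

Level (0.02°), no side force. Lifting further in stages.

Run:
```python
from h import *
Z=.154
tip(.0225,Z+.035,feed=.04); arm.hold(.5); measure("s8.png"); print(force(10)[0])
tip(.0245,Z+.1085,feed=.05); arm.hold(1); measure("s9.png"); print(force(20)[0],get_state()["tool_pos"],get_state()["gripper_width"])
c,p,u,v=tilt("scene")
# roll across y + height: tray rim edges
for lo,hi in((-.082,-.066),(.066,.082)):
    for a,b in((-.14,-.08),(-.08,-.03),(.03,.08),(.08,.14)):
        m=(v>lo)&(v<hi)&(u>a)&(u<b)&(p[:,2]>.17)&(p[:,2]<.22); print(lo,a,m.sum(),np.percentile(p[m,2],90).round(4) if m.sum()>5 else None)
```

```text
tilt deg 0.21 mid z 0.1577 rail ends [-0.146   0.1403] mid -0.0029 tool u 0.0225 t 38.25
[ 7.700e-02  7.000e-02 -6.614e+00  3.000e-03 -3.000e-03 -1.100e-02]
tilt deg -0.28 mid z 0.2299 rail ends [-0.1445  0.1424] mid -0.0011 tool u 0.0245 t 41.4167
[-0.12   0.028 -6.594  0.008 -0.011 -0.007] [ 0.52173095 -0.02597972  0.22548573] 0.24870797176017628
-0.082 -0.14 190 0.192
-0.082 -0.08 163 0.1927
-0.082 0.03 205 0.1937
-0.082 0.08 257 0.1938
0.066 -0.14 126 0.1931
0.066 -0.08 110 0.1933
0.066 0.03 121 0.194
0.066 0.08 144 0.195
```

View pics/s9.png

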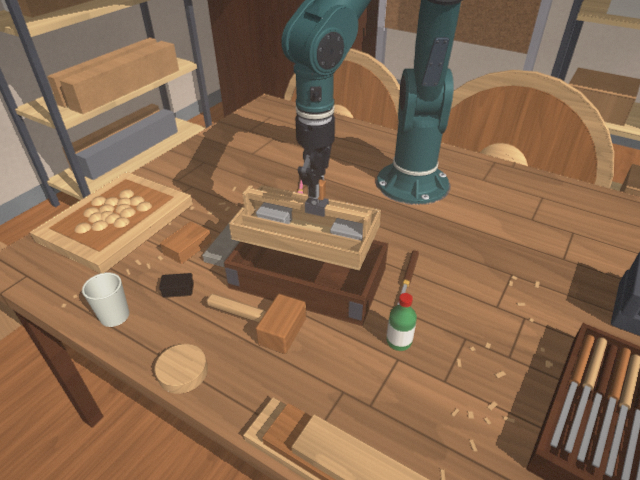

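The picture shows the tray hanging level directly over the chest at about (305,225), with both tins inside and the bystanders where they were. Hold, recheck and hand in.

Run:
```python
from h import *
for i in range(3): arm.hold(1.4); measure(None)
print(force(10)[0])
print(job.finish_job())
```

```text
tilt deg -0.23 mid z 0.2292 rail ends [-0.1428  0.1424] mid -0.0002 tool u 0.0245 t 43.9167
tilt deg -0.28 mid z 0.2295 rail ends [-0.1443  0.1421] mid -0.0011 tool u 0.0245 t 45.3667
tilt deg -0.59 mid z 0.2294 rail ends [-0.1439  0.1423] mid -0.0008 tool u 0.0245 t 46.8167
[ 4.100e-02 -2.550e-01 -6.328e+00  1.200e-02 -9.000e-03 -3.000e-03]
the job is handed in; nothing more can be done
None
```

The tray is lifted straight out of the chest and held still and level over it, with its load inside. I handed the job in while still holding, at about 47 s on the robot's clock. The balance point is about 25–28 mm to the +x side of the tray's middle. I found it from two small trial lifts, then set the tray down and slid the handle there.

**Last checks**
- **Level:** the tilt along the rail read −0.2° to −0.6° over the hold, about 5 s. The last reading, −0.59°, was the largest. That is near the depth noise, but I can't rule out a slight drift.
- **Height:** the rail-top depth puts the underside about 59–60 mm over the chest's rim. The tray's wall tops suggest about 63 mm.
- **Position:** the tray hangs within about 1 mm of the chest's centre along the rail.
- **Force:** the wrist carries about 6.3–6.6 N, with side forces under 0.3 N.
- **Other things:** the last picture shows both tins in the tray and the bystanders apparently unmoved. I checked those, and the gouges, only by eye.

**What went wrong or disagreed**
- **Missed grasp:** the first grasp closed on air. Both the wrist and scene cameras showed the real fingertips ending about 37 mm short of the reported tool point. I corrected for that and the next grasp held.
- **Tray dragged:** my first slide moved the tray about 5 mm inside the chest, until it touched the −x end wall at about 1.3 N. The later slide and the lift freed it and it was recentred.

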